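# Post a cheese sample through the spring flap

### The arm

A 7-joint arm with a two-finger parallel gripper is mounted at the origin on the work surface. World frame = base frame: x ahead of the robot, y to its left, z up, the work surface at z = 0. Lengths are in mm, angles in rad, forces in N, time in s.
With the tool pointing down it reaches from about 400 to 750 mm from the base axis. Payload 19.5 kg.
Tool frame: the origin (TCP) lies midway between the tips of the shut fingers; the grasp point (between the pads) lies 19 mm behind it (grip_point_offset is the distance from the TCP to the grasp point, in mm); z points along the fingers, y is the direction in which the jaws open and shut (so a half turn about z gives the same grasp; the last joint's range is limited). The gripper opens to 85 mm and grips with 20 to 120 N. Pads are 22 mm wide; open, the fingers measure 114 mm over their backs; the gripper's body (76 mm by 85 mm) begins 54 mm behind the grasp point. The pads swing forward as they close: fully open they stand 13 mm farther back than shut.
Start: joints at [1.214, 0.707, -0.028, 1.485, 0.022, 0.951, -0.075], TCP at [178.028, -546.718, 231.268] pointing down, gripper open.
Joint ranges: [-2.71, 2.71], [-0.32, 2.16], [-1.57, 1.52], [0, 2.45], [-1.46, 4.6], [0, 2.02], [-2.83, 2.83]. Speed limits (rad/s): [1.89, 1.89, 2.57, 2.57, 3.01, 3.01, 3.01].

### API

Orientations are given as a unit quaternion [w, x, y, z].
In Python, from rig import sense, capture, hand_in, grip_point_offset gives the robot as it stands.
- The arm moves only by the tool carry_out, never from a script. Its argument "increments" is text: rows parted by semicolons, each of 7 numbers parted by spaces: the turn, a rotation vector about the tool's x, y, z in degrees, then the shift along the tool's x, y, z in mm, then the finger opening in mm, from 0 to 85.4. In form: rx ry rz dx dy dz gripper; .... A call has exactly 10 rows; each row is the pose to reach, as a shift and turn from the pose commanded when the call began, along the tool's axes at that moment; what a row does not reach only later rows make up. A row lasts 1/8 s, in which the tool goes at most 62.5 mm and 10.7 degrees, less where a joint would pass 70% of its speed; a pose out of reach is approached as far as the arm can. A call with a gripper value outside its range is refused whole. The fingers move at their own pace and stop on an object; the grip force is fixed at half the most. Time passes only in rows, so rows that repeat a pose let the fingers close, or fill a call up. It gives the time, the measured TCP pose, the force and the opening at its end, in the units of the state.
- sense(): the state, without advancing time (a new reading comes with each control period).
- capture(name): name is "side" or "top"; returns a dict with "image" (384x512x3 uint8, red, green, blue), "mtx" (3x3 intrinsics, pixels), "world_from_camera" (4x4, takes a point from camera to world coordinates). Camera axes: x right, y down, z forward; pixel columns grow to the right and rows downward; lengths in mm; the calibration is good to about 2 mm. A picture is of the moment at which its call begins. There is no depth.
- hand_in(): hands the job in, once; it reports no verdict.
The state is a dict: "t": time; "joint_positions": joint angles; "dq": joint speeds; "effort": joint torques, N m; "position": TCP position; "tcp_rot": TCP orientation; "contact_force": force on the tool from outside, world axes, zero at the start; "moment": the same for the moment, N m; "width": opening from 0.0 (shut) to 1.0 (fully open).
Only numpy, scipy, OpenCV 4.12 (cv2) and the standard library are available. Lean on these libraries where they do the work, as an engineer would, in place of code of your own. Each camera call takes 0.05 s, during which the arm holds its last target.

### The job

Post the cheese block that stands in the railed lane through the spring flap, so that it drops into the white tray behind: push the flap open with one finger and, while that finger holds it open, gently push the block along the lane and over the edge with the other. The flap must not touch the block on its way through; do not pinch or lift the block. Then back off so that the flap swings shut by itself, and leave the other things where they are.

Things in the scene. Friction and masses are not known exactly. Their poses are not given: they have to be found in the camera images.
- station: fixed sample station: raised deck (blue plastic plate on steel legs), then a white open-topped tray. Origin on the bench under the shut flap, z up; +x is the posting direction (deck at x<0, tray at x>0) and runs roughly to the robot's left; its +y faces the robot. Deck top 70 mm above the bench, x from -189 mm to its edge at x=-4 mm, y from -90 to 100 mm, with a railed lane on it, centred on y=+18 mm
- lane_end (a point): end of the lane: middle of the lane at the deck's edge (station x=-4, y=18 mm, 70 mm above bench); beyond it is a drop into the tray. The lane runs straight along station x between two steel rails 8 mm high, 4 mm thick, centred at y=-12 and y=+48 mm (56 mm free between), from x=-184 to x=-9 mm
- tray_floor (a point): middle of the white tray's floor, 8 mm above the bench, station x=68, y=-6 mm. Inside it spans station x -4 to 141 mm, y -76 to 64 mm; walls 6 mm thick, tops 85 mm above bench, on the three sides away from the deck
- hinge_axis (a point): flap's vertical hinge axis at half the flap's height (98 mm above bench), station x=0, y=-70 mm, on the side away from the robot; post and barrel there 15 mm thick, top 132 mm above bench
- flap (a joint): angle of the grey upright flap, rad: 0 shut, grows as it is pushed towards the tray (station +x), stop at 1.5. Plate 4 mm thick, 48 mm high (74 to 122 mm above bench, open above it), reaching from 4 to 122 mm from the hinge. A spring shuts it: 0.10 N m shut, 0.22 N m at 1.5 rad: about 3 N opens it when pushed 33 mm from the hinge, beside the lane
- flap_edge (a point): middle of the flap's free upright edge, 98 mm above bench, 122 mm from the hinge axis (station y=+52 mm when shut); a fixed jamb 12 mm square stands at station x=0, y=+63 mm, top 126 mm above bench
- sample_center (a point): centre of the pale cheese block to be posted, 50 mm long (its x, along the lane), 42 mm wide (y), 36 mm high, about 85 g; it stands on the deck in the lane, its centre 88 mm above the bench, 75 to 120 mm before the shut flap
- mini_round: small pale cheese disc, 36 mm across, 24 mm high, standing on the deck beside the lane; leave alone. Origin at the centre of its underside
- wheel: brown-rind cheese wheel, 120 mm across, 45 mm high, on the bench before the station; leave alone. Origin at the centre of its underside
- offcut: loose cheese block 70 x 40 x 30 mm on the bench (not on the deck); leave alone. Origin at the centre of its underside
- pear_cheese: pear-shaped cheese, 68 mm across, 94 mm high, on the bench beyond the tray; leave alone. Origin at the centre of its underside
- cup: white cup, 72 mm across, 70 mm high, on the bench; leave alone. Origin at the centre of its underside
- spatula: spatula lying on the bench; leave alone
- jar: clear jar, 60 mm across, 80 mm high, on the bench; leave alone. Origin at the centre of its underside
Things that resemble listed ones, but are neither listed nor needed, are in the scene too. Leave any green or turquoise look-alike of the part that bears sample_center alone.

How it is judged:
By the outcome, as a careful person would: the job done as asked, in the order asked, and still so for the second after the job is handed in, with the robot touching nothing.
It also fails if it takes over 42 s, if anything falls off the work surface, if the arm or the gripper's body presses on something with over 40 N, if the wrist force passes 120 N, or if a joint passes its speed limit or range.

## Working session

There is one attempt and no reset: what is moved stays moved. The work goes in short steps, Python scripts to look and compute and a tool call to move; the robot and the scene stay as the last step left them, time stands still between calls to the robot, and variables do not carry over. Pictures are saved under pics/ and viewed, and the job is handed in when it is done.

Besides the shell and the picture viewer there is one more tool, called after "Request:" as name(argument=value, ...) on one line, values as JSON. carry_out: Moves the arm, as the interface text tells. Its arguments: {"type":"object","properties":{"increments":{"type":"string"}},"required":["increments"]}

```bash
mkdir -p pics; ls
python3 - <<'E'
from rig import sense,capture,grip_point_offset
import cv2,numpy as np,pickle
s=sense();print(s,grip_point_offset)
for n in("side","top"):
    c=capture(n);pickle.dump(c,open(f"{n}.pkl","wb"));print(n,c["mtx"],c["world_from_camera"])
    cv2.imwrite(f"pics/{n}0.png",cv2.resize(c["image"][:,:,::-1],(800,600)))
E
```

```text
pics
{'t': 0.0, 'joint_positions': array([ 1.21427848,  0.70711098, -0.02762133,  1.48495296,  0.02198043,
        0.9509192 , -0.07552638]), 'dq': array([ 0.00049913, -0.0017554 , -0.00021442, -0.00076395,  0.00054701,
        0.00052709,  0.00022826]), 'effort': array([ 2.87980720e-04, -8.83224177e+01,  1.23436488e+00, -2.36162961e+01,
        1.68601895e-02,  6.71350936e-03,  6.50197626e-05]), 'position': array([ 177.97337705, -546.49962876,  230.83368063]), 'tcp_rot': array([-5.36394173e-04,  9.87639385e-01,  1.56742303e-01, -9.33164967e-05]), 'contact_force': array([-0.50294591,  0.23800849, -0.03789122]), 'moment': array([0.02623448, 0.0335202 , 0.00343487]), 'width': 1.0008035551214123} 18.700000000000003
side [[458.95799881   0.         249.13549681]
 [  0.         458.95799881 185.39858062]
 [  0.           0.           1.        ]] [[ 9.96633970e-01 -4.72719849e-02  6.69782759e-02  4.95322803e+02]
 [-8.06367068e-02 -7.12567289e-01  6.96954504e-01 -7.02911752e+02]
 [ 1.47801056e-02 -7.00009442e-01 -7.13980623e-01  8.48933652e+02]
 [ 0.00000000e+00  0.00000000e+00  0.00000000e+00  1.00000000e+00]]
top [[374.45815367   0.         258.33635469]
 [  0.         374.45815367 187.11113545]
 [  0.           0.           1.        ]] [[ 1.16803452e-02 -9.98884738e-01  4.57476705e-02  4.93579035e+02]
 [-9.99930073e-01 -1.17526826e-02 -1.31256796e-03  1.48429243e+01]
 [ 1.84876196e-03 -4.57291403e-02 -9.98952165e-01  1.08879134e+03]
 [ 0.00000000e+00  0.00000000e+00  0.00000000e+00  1.00000000e+00]]
```

View pics/side0.png

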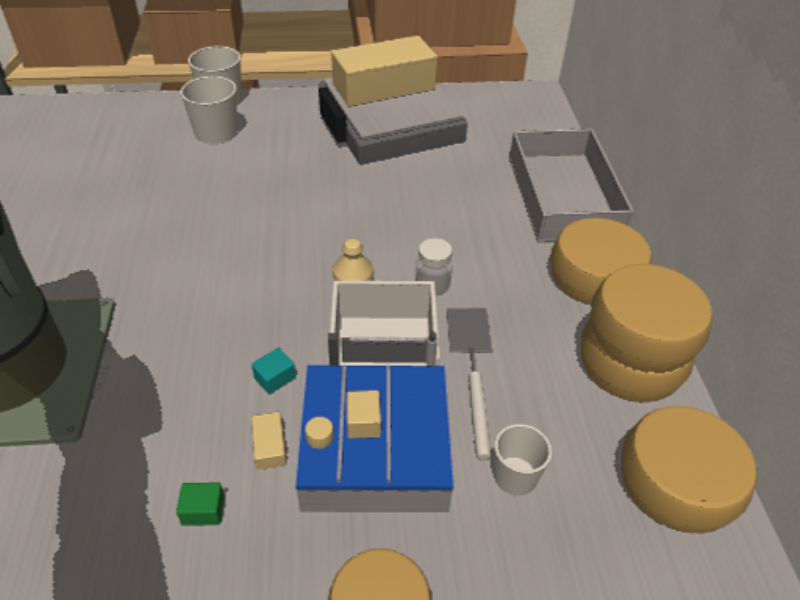

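View pics/top0.png

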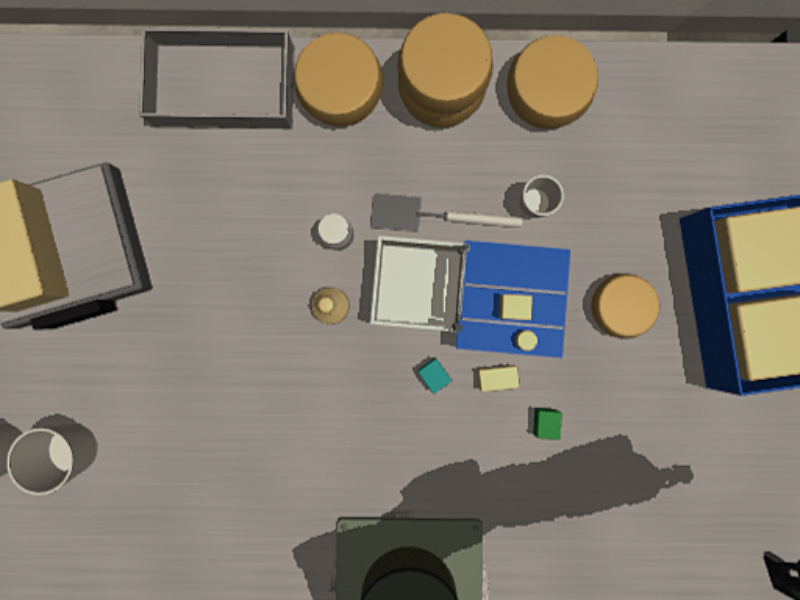

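The pale block in the lane, at top-view (517,307) and side-view (363,414) in the 800x600 pictures, fits the sample: it stands on the deck between the rails. The other candidates don't fit:
- The pale block at top (498,378) lies on the bench, so it is the offcut.
- The disc at top (527,341) is mini_round.
- The turquoise block (434,376) and the green block (548,424) are look-alikes.

Next I'll measure, and confirm the sample in an enlarged crop.

```bash
cat > h.py <<'E'
import numpy as np,cv2,pickle
def ray(c,u,v):
    T=c["world_from_camera"];d=T[:3,:3]@np.linalg.inv(c["mtx"])@np.array([u,v,1.]);return T[:3,3],d
def onz(c,u,v,z):
    o,d=ray(c,u,v);return o+d*(z-o[2])/d[2]
def proj(c,p):
    T=np.linalg.inv(c["world_from_camera"]);q=c["mtx"]@(T[:3,:3]@np.asarray(p,float)+T[:3,3]);return q[:2]/q[2]
E
python3 - <<'E'
from h import *
for n in("top","side"):
    c=pickle.load(open(n+".pkl","rb"));im=c["image"];hsv=cv2.cvtColor(im,cv2.COLOR_RGB2HSV)
    m=cv2.inRange(hsv,(105,120,60),(125,255,255))
    x0,x1,y0,y1=(280,375,140,240) if n=="top" else (180,300,220,330)
    mm=np.zeros_like(m);mm[y0:y1,x0:x1]=m[y0:y1,x0:x1]
    pts=cv2.findNonZero(mm);h=cv2.convexHull(pts)
    print(n,"hull quad",[ (q,onz(c,q[0],q[1],70).round(1)) for q in cv2.approxPolyDP(h,6,True)[:,0]])
    print("minrect",cv2.minAreaRect(pts))
    for q in cv2.boxPoints(cv2.minAreaRect(pts)): print(q,onz(c,*q,70).round(1))
    m=cv2.inRange(hsv,(18,60,120),(32,255,255));
    k,l,st,ce=cv2.connectedComponentsWithStats(m)
    for i in range(1,k):
        if 80<st[i,4]<2500: print(st[i],ce[i].round(1),onz(c,*ce[i],106).round(1),onz(c,*ce[i],94).round(1), cv2.minAreaRect(cv2.findNonZero((l==i).astype(np.uint8))))
    cr=im[y0-40:y1,x0-60:x1+10,::-1] if n=="top" else im[170:330,140:310,::-1]
    cv2.imwrite(f"pics/crop_{n}.png",cv2.resize(cr,None,fx=4,fy=3.7,interpolation=cv2.INTER_CUBIC)[:600])
E
```

```text
top hull quad [(array([364, 160], dtype=int32), array([ 617.8, -274.5,   70. ])), (array([359, 228], dtype=int32), array([ 432.5, -260.7,   70. ])), (array([292, 222], dtype=int32), array([446.6, -78.9,  70. ])), (array([298, 154], dtype=int32), array([632.2, -93.9,  70. ]))]
minrect ((328.2332458496094, 190.87628173828125), (68.08708953857422, 68.81755065917969), 5.0796074867248535)
[291.27686 222.13571] [446.2 -76.9  70. ]
[297.36993 153.58844] [633.3 -92.2  70. ]
[365.18964 159.61685] [ 618.9 -277.8   70. ]
[359.09656 228.16412] [ 432. -261.   70.]
[ 189   20   54   53 2208] [215.3  46.5] [913.5 133.1 106. ] [918.6 134.5  94. ] ((215.50003051757812, 46.49999237060547), (52.32590103149414, 52.32590103149414), 45.0)
[ 330   22   53   53 2201] [355.8  48.3] [ 913.3 -242.6  106. ] [ 918.4 -245.7   94. ] ((355.75, 48.25), (52.32590103149414, 51.61879348754883), 45.0)
[   0  115   28   82 1464] [  9.5 160.6] [600.7 669.4 106. ] [602.  677.3  94. ] ((13.5, 155.5), (27.0, 81.0), 0.0)
[ 465  132   47   55 2120] [489.8 158.9] [ 620.3 -596.5  106. ] [ 621.9 -603.9   94. ] ((491.1199645996094
[... 1996 characters left out ...]
0.5 241. ] [ 880.6 -157.7  106. ] [ 886.9 -148.9   94. ] ((409.9317321777344, 238.95826721191406), (63.76543426513672, 26.36440086364746), 7.471558570861816)
[222 250  22  30 614] [232.2 264.5] [ 514.9 -189.6  106. ] [ 515.3 -181.3   94. ] ((232.5, 264.5), (21.0, 29.0), 0.0)
[161 264  22  37 674] [171.1 281.7] [ 398.6 -220.1  106. ] [ 397.1 -212.3   94. ] ((171.134521484375, 281.88323974609375), (35.552276611328125, 19.6641845703125), 85.91438293457031)
[196 267  17  20 276] [203.8 276.2] [ 459.8 -212.4  106. ] [ 459.2 -204.4   94. ] ((204.0, 276.5), (19.0, 16.0), 90.0)
[ 212  351   63   33 1623] [242.8 369.7] [ 520.9 -395.4  106. ] [ 521.4 -390.4   94. ] ((243.0, 367.0), (32.0, 62.0), 90.0)
```

View pics/crop_top.png

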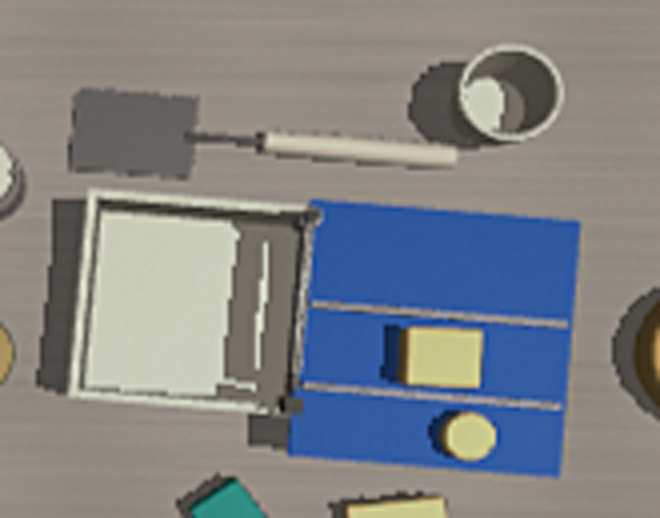

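View pics/crop_side.png

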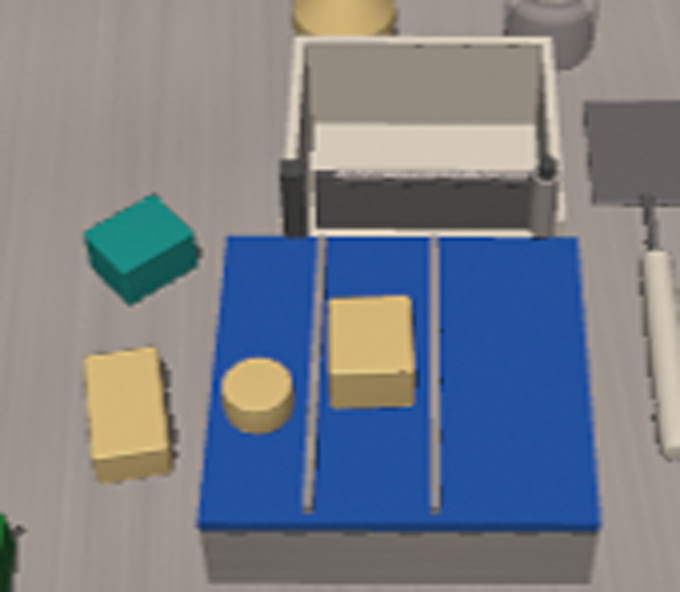

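The crops confirm the pale block in the lane as the sample: in the top crop at (443,357), in the side crop at (370,350). The measured deck corners give 186 x 183 mm, against 190 x 185 mm given. Next I'll fit the station pose, check it against the post, jamb and rails, and plan the diagonal two-finger pose.

```bash
cat >> h.py <<'E'
def fit():
    st=np.array([[-189,-90],[-189,100],[-4,100],[-4,-90]],float)
    top=pickle.load(open("top.pkl","rb"));side=pickle.load(open("side.pkl","rb"))
    A=[onz(top,*q,70)[:2] for q in [(364,160),(359,228),(292,222),(298,154)]]
    B=[onz(side,*q,70)[:2] for q in [(288,313),(190,312),(197,234),(283,234)]]
    S=np.vstack([st,st]);W=np.array(A+B)
    a=S-S.mean(0);b=W-W.mean(0)
    th=np.arctan2((a[:,0]*b[:,1]-a[:,1]*b[:,0]).sum(),(a*b).sum())
    R=np.array([[np.cos(th),-np.sin(th)],[np.sin(th),np.cos(th)]])
    o=W.mean(0)-R@S.mean(0)
    return o,R,th,A,B
E
python3 - <<'E'
from h import *
o,R,th,A,B=fit();print(o,np.degrees(th),(np.mean(A,0)).round(1),np.mean(B,0).round(1))
print(((np.array(A+B)-o)@R).round(1))
w=lambda x,y,z:np.r_[o+R@[x,y],z]
s=lambda p:(R.T@(p[:2]-o)).round(1)
top=pickle.load(open("top.pkl","rb"));side=pickle.load(open("side.pkl","rb"))
print("block",s(onz(top,330.6,196.1,106)),"round",s(onz(top,336.9,217.5,94)))
for n,c in(("top",top),("side",side)):
    im=cv2.resize(c["image"][:,:,::-1],None,fx=5,fy=5,interpolation=cv2.INTER_NEAREST)
    P=[(0,-70,132),(0,63,126),(-9,-12,78),(-184,-12,78),(-9,48,78),(-184,48,78),(141,64,85),(141,-76,85),(-70,40,106),(-120,40,106),(-120,-2,106),(-70,-2,106),(-189,-90,70),(-189,100,70)]
    for p in P:
        q=proj(c,w(*p));cv2.circle(im,tuple(int(round(v*5+2)) for v in q),3,(0,0,255),-1)
    (x,y)=(225,130) if n=="top" else (175,170)
    cv2.imwrite(f"pics/ov_{n}.png",im[y*5:y*5+600,x*5:x*5+800])
C=o+R@[-99.5,-13.5];print("start C",C)
y=np.degrees(th)-35;print("jaw yaw",y)
E
```

```text
[543.53872503 -82.72157936] 85.56784055244087 [ 532.3 -177. ] [ 529.9 -180.1]
[[-185.5  -88.9]
 [-186.    97. ]
 [  -3.7   97. ]
 [  -4.3  -89.2]
 [-191.8  -85.5]
 [-190.6   97.6]
 [  -5.8   98.6]
 [  -4.3  -86.5]]
block [-95.5  19. ] round [-119.    73.6]
start C [ 549.30912806 -182.96728973]
jaw yaw 50.56784055244087
```

View pics/ov_top.png

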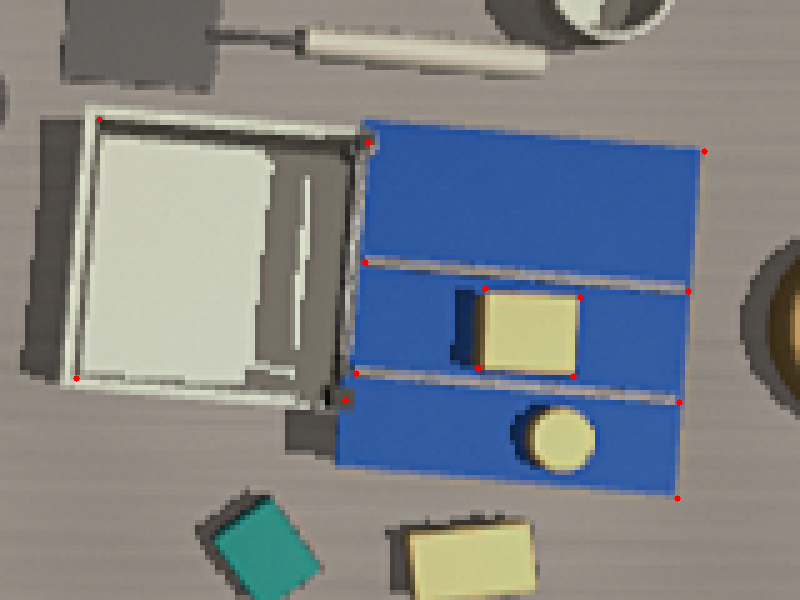

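View pics/ov_side.png

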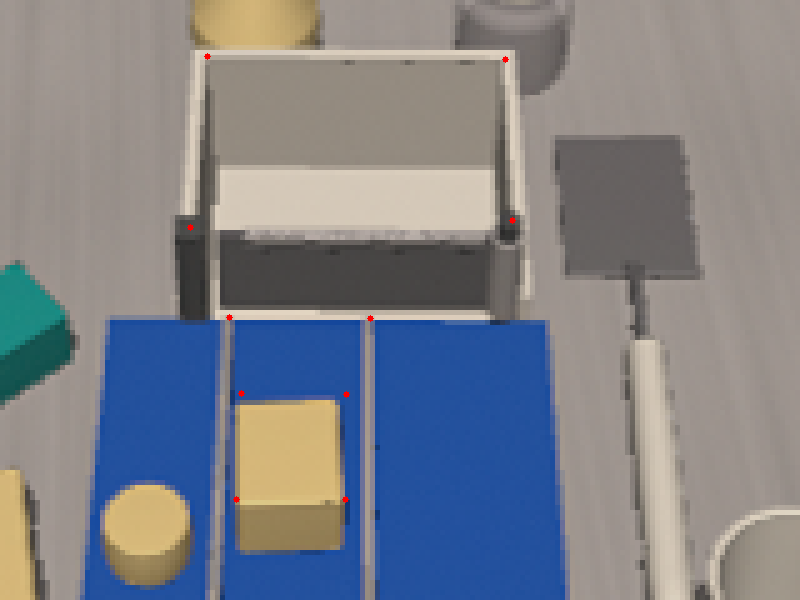

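The overlays match to about 2–3 mm on the posts, rails, tray and block. The block's centre is at station (-95,19), and its rear face is at about -120. First move: travel to above the start pose, turning 57.4° about tool z.

Request:
carry_out(increments="0 0 4.6 37 -18 0 85.4; 0 0 11 88 -44 0 85.4; 0 0 17.2 140 -69 0 85.4; 0 0 23.5 191 -95 0 85.4; 0 0 29.8 242 -120 0 85.4; 0 0 36.1 293 -145 0 85.4; 0 0 42.5 345 -171 0 85.4; 0 0 48.2 391 -194 0 85.4; 0 0 53.4 433 -214 0 85.4; 0 0 57.4 466 -231 0 85.4")

```text
t: 1.35
position: [550.7, -181.0, 231.0]
tcp_rot: [-0.0, 0.941, -0.337, -0.0]
contact_force: [-0.1, 0.2, -0.3]
width: 1.001
```

Request:
carry_out(increments="0 0 0 0 0 10 85.4; 0 0 0 0 0 25 85.4; 0 0 0 0 0 42 85.4; 0 0 0 0 0 60 85.4; 0 0 0 0 0 76 85.4; 0 0 0 0 0 90 85.4; 0 0 0 0 0 98 85.4; 0 0 0 0 0 100 85.4; 0 0 0 0 0 100 85.4; 0 0 0 0 0 100 85.4")

```text
t: 2.6
position: [549.8, -182.8, 131.7]
tcp_rot: [-0.0, 0.942, -0.337, 0.0]
contact_force: [-0.6, 0.2, -0.4]
width: 1.0
```

Run:
```python
from rig import sense,capture
from h import *
o,R,th,_,_=fit()
s=sense();print(s["t"],s["position"],s["tcp_rot"],R.T@(s["position"][:2]-o))
for n,(x,y) in(("top",(225,130)),("side",(150,170))):
    c=capture(n);cv2.imwrite(f"pics/a_{n}.png",cv2.resize(c["image"][y:y+150,x:x+200,::-1],None,fx=4,fy=4,interpolation=cv2.INTER_CUBIC))
    pickle.dump(c,open(f"a_{n}.pkl","wb"))
```

```text
2.6 [ 549.77303739 -182.82526097  131.67955231] [-6.14473243e-05  9.41592358e-01 -3.36754749e-01  2.59988338e-04] [-99.32254568 -13.95154623]
```

View pics/a_top.png

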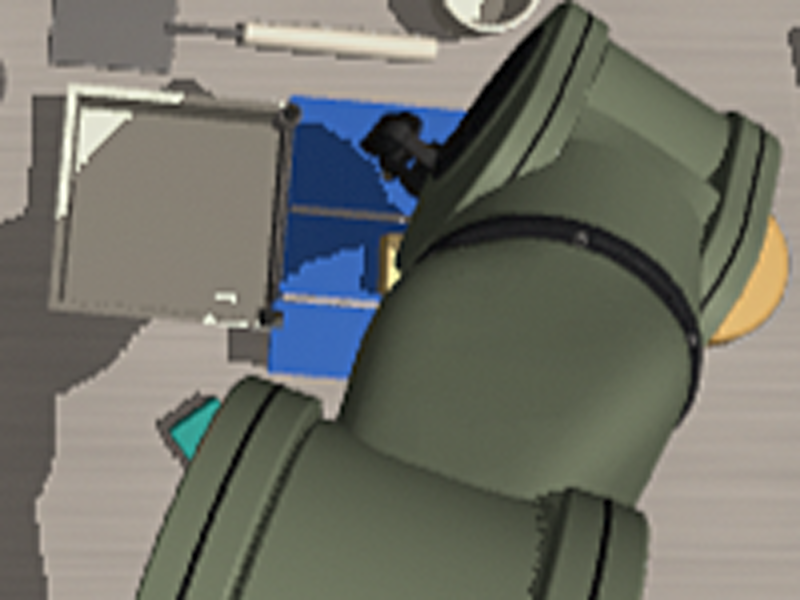

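View pics/a_side.png

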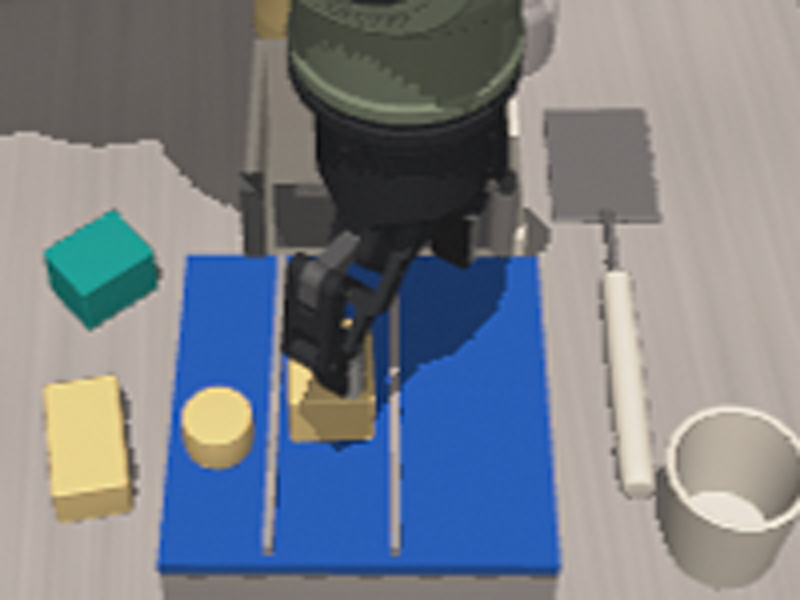

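The pusher finger is seen at crop (320,330), hanging behind and above the block; the flap finger is hidden behind the body, at about (455,240). I'll overlay the predicted pusher corners to check the tip height and the gap to the block before going lower.

Run:
```python
from h import *
o,R,th,_,_=fit()
c=pickle.load(open("a_side.pkl","rb"));x,y=150,170
im=cv2.resize(c["image"][y:y+150,x:x+200,::-1],None,fx=4,fy=4,interpolation=cv2.INTER_CUBIC)
C=np.array([549.8,-182.8]);a=np.radians(50.6);d=np.array([np.cos(a),np.sin(a)]);n=np.array([-d[1],d[0]])
for z,col in((132,(0,255,255)),(145,(0,0,255))):
  for sgn in(1,-1):
    for i,j in((42.5,-11),(42.5,11),(57,11),(57,-11)):
        q=proj(c,np.r_[C+sgn*d*i+n*j,z]);q=((q-[x,y])*4+2).round().astype(int)
        cv2.circle(im,tuple(map(int,q)),3,col if sgn<0 else (255,0,255),-1)
        if z==145:print(sgn,(R.T@(C+sgn*d*i+n*j-o)).round(1))
cv2.imwrite("pics/a_ov.png",im)
```

```text
1 [-70.8 -47.3]
1 [-58.2 -29.3]
1 [-46.3 -37.6]
1 [-58.9 -55.7]
-1 [-140.4    1.4]
-1 [-127.8   19.4]
-1 [-139.7   27.7]
-1 [-152.3    9.7]
```

View pics/a_ov.png

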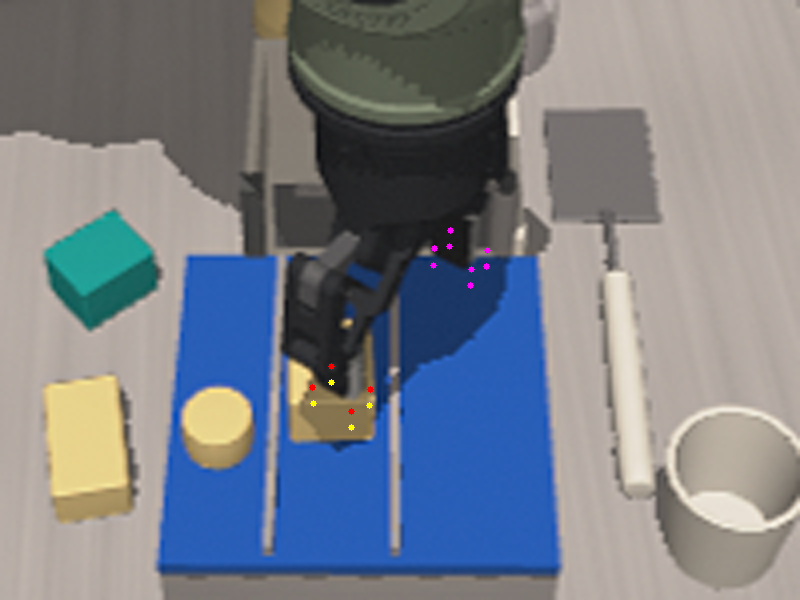

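Run:
```python
from h import *
c=pickle.load(open("a_side.pkl","rb"))
im=cv2.resize(c["image"][220:280,210:290,::-1],None,fx=10,fy=10,interpolation=cv2.INTER_CUBIC)
im=np.clip(im.astype(float)*1.6,0,255).astype(np.uint8)
cv2.imwrite("pics/a_z.png",im)
```

```text
(no output)
```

View pics/a_z.png

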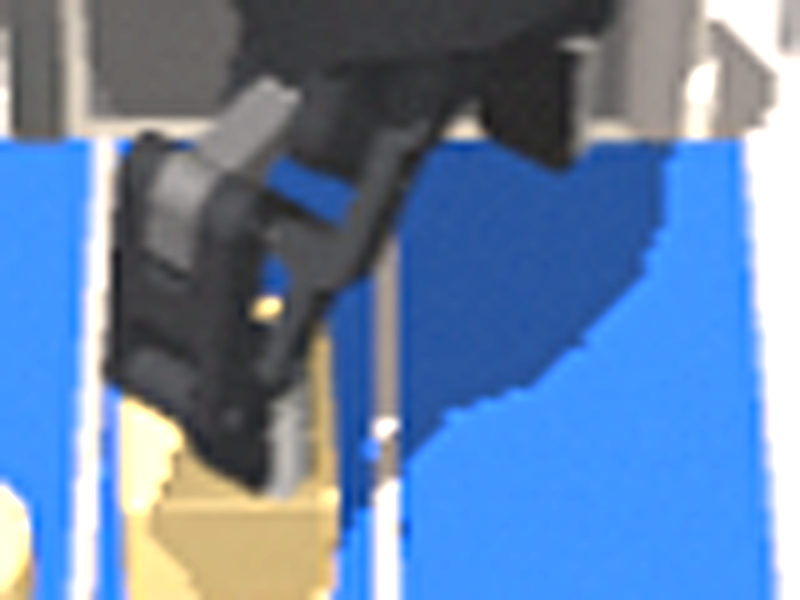

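Run:
```python
from h import *
o,R,th,_,_=fit()
c=pickle.load(open("a_side.pkl","rb"))
C=np.array([549.8,-182.8]);a=np.radians(50.6);d=np.array([np.cos(a),np.sin(a)]);n=np.array([-d[1],d[0]])
for nm,q in(("Lcorner",(220.8,257.5)),("mid",(236.5,269)),("pad",(240.5,269)),("Lrail top",(222.5,234)),("F low",(266.5,236.5)),("F left",(258,232))):
  for z in(140,145,150,155,165,175):
    p=onz(c,*q,z)[:2];print(nm,z,"station",(R.T@(p-o)).round(1),"along d,n",((p-C)@d).round(1),((p-C)@n).round(1))
```

```text
Lcorner 140 station [-116.6   41. ] along d,n -45.7 35.1
Lcorner 145 station [-120.2   40.7] along d,n -48.5 32.9
Lcorner 150 station [-123.8   40.4] along d,n -51.2 30.6
Lcorner 155 station [-127.3   40.2] along d,n -54.0 28.3
Lcorner 165 station [-134.5   39.6] along d,n -59.5 23.7
Lcorner 175 station [-141.6   39. ] along d,n -65.0 19.2
mid 140 station [-142.    11.2] along d,n -49.5 -3.8
mid 145 station [-145.4   11.2] along d,n -52.2 -5.8
mid 150 station [-148.8   11.1] along d,n -54.9 -7.8
mid 155 station [-152.2   11. ] along d,n -57.7 -9.8
mid 165 station [-159.    10.8] along d,n -63.1 -13.9
mid 175 station [-165.7   10.7] along d,n -68.6 -17.9
pad 140 station [-142.     3.9] along d,n -45.2 -9.8
pad 145 station [-145.4    3.9] along d,n -48.0 -11.8
pad 150 station [-148.8    3.8] along d,n -50.7 -13.7
pad 155 station [-152.1    3.8] along d,n -53.5 -15.7
pad 165 station [-158.9    3.8] along d,n -59.0 -19.6
pad 175 station [-165.7    3.7] along d,n -64.5 -23.6
Lrail top 140 station [-60.8  39.9] along d,n 0.7 66.2
Lrail top 145 station [-64.8  39.6] along d,n -2.4 63.7
Lrai
[... 152 characters left out ...]
n -14.8 53.7
Lrail top 175 station [-88.5  38. ] along d,n -20.9 48.7
F low 140 station [-66.3 -46.1] along d,n 45.5 -7.4
F low 145 station [-70.2 -45.8] along d,n 42.1 -9.4
F low 150 station [-74.1 -45.5] along d,n 38.7 -11.4
F low 155 station [-78.  -45.1] along d,n 35.3 -13.3
F low 165 station [-85.9 -44.5] along d,n 28.5 -17.3
F low 175 station [-93.7 -43.8] along d,n 21.7 -21.3
F left 140 station [-55.2 -29.7] along d,n 45.1 12.4
F left 145 station [-59.2 -29.5] along d,n 41.7 10.3
F left 150 station [-63.2 -29.3] along d,n 38.3 8.1
F left 155 station [-67.2 -29.1] along d,n 34.9 6.0
F left 165 station [-75.2 -28.6] along d,n 28.1 1.8
F left 175 station [-83.2 -28.2] along d,n 21.3 -2.5
```

Solving the pixels for height gives pads at z≈144 with the TCP at 131.7, so the open tips stand 13 mm behind the TCP, as stated. The finger backs seem to bulge higher up, to about 66 mm along the jaw axis and ±18 mm across. To clear the hinge post I'll use a flatter jaw angle of 28° to the lane, with the tool centre at station (-96,-11). Then I'll descend.

Request:
carry_out(increments="0 0 -3 -2 -0.5 0 85.4; 0 0 -7 -4.3 -1 0 85.4; 0 0 -7 -4.3 -1 8 85.4; 0 0 -7 -4.3 -1 20 85.4; 0 0 -7 -4.3 -1 32 85.4; 0 0 -7 -4.3 -1 44 85.4; 0 0 -7 -4.3 -1 54 85.4; 0 0 -7 -4.3 -1 61 85.4; 0 0 -7 -4.3 -1 63 85.4; 0 0 -7 -4.3 -1 63 85.4")

```text
t: 3.95
position: [547.0, -179.3, 68.4]
tcp_rot: [-0.0, 0.96, -0.279, 0.0]
contact_force: [-0.6, -0.3, -0.1]
width: 0.998
```

```bash
cat > look.py <<'E'
import sys
from rig import sense,capture
from h import *
o,R,th,_,_=fit()
s=sense();q=s["tcp_rot"];a=2*np.degrees(np.arctan2(q[2],q[1]))-90+180
C=R.T@(s["position"][:2]-o);ph=np.degrees(th)-a;f=np.radians(ph)
d=np.array([np.cos(f),-np.sin(f)]);n=np.array([np.sin(f),np.cos(f)])
print("t",round(s["t"],2),"z",s["position"][2].round(1),"F",s["contact_force"].round(1),"C",C.round(1),"phi",ph.round(1),"pushcorner",(C-42.5*d+11*n).round(1),"flapcorner+n",(C+57*d+11*n).round(1),"-n",(C+57*d-11*n).round(1))
t=sys.argv[1]
for nm,(x,y) in(("side",(180,170)),("top",(225,130))):
    if nm in sys.argv[2:]:
        c=capture(nm);pickle.dump(c,open(f"{t}_{nm}.pkl","wb"))
        cv2.imwrite(f"pics/{t}_{nm}.png",np.clip(1.4*cv2.resize(c["image"][y:y+120,x:x+160,::-1],None,fx=5,fy=5,interpolation=cv2.INTER_CUBIC).astype(float),0,255).astype(np.uint8))
E
python3 look.py b side top
```

```text
t 3.95 z 68.4 F [-0.6 -0.3 -0.1] C [-96.1 -10.9] phi 27.9 pushcorner [-128.4   18.7] flapcorner+n [-40.5 -27.9] -n [-50.8 -47.3]
```

View pics/b_side.png

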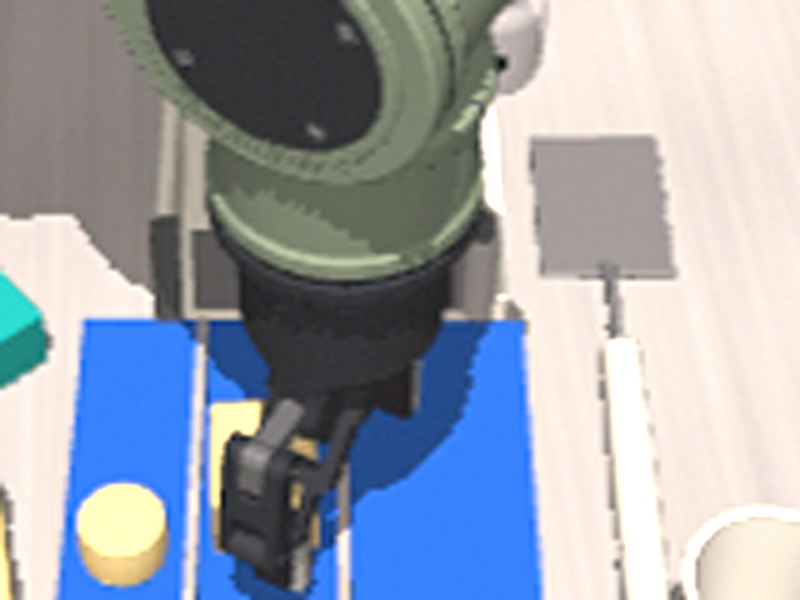

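View pics/b_top.png

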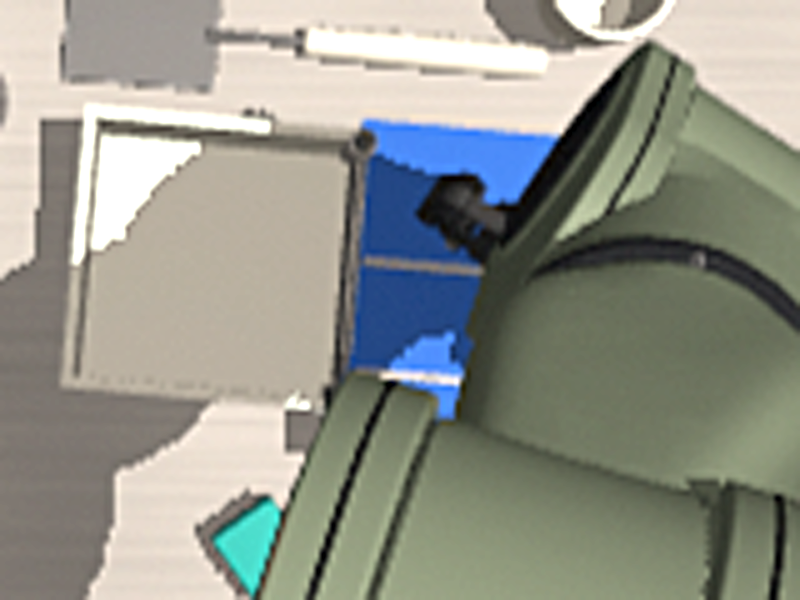

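The top view shows the outer end of the flap finger at crop (420–485, 175–245), short of the flap (x≈355) and with the post at (362,143). I'll measure its outline for post clearance.

Run:
```python
from h import *
o,R,th,_,_=fit();c=pickle.load(open("b_top.pkl","rb"))
for u,v in((420,215),(445,180),(485,178),(445,245),(362,143)):
  print((u,v),[ (z,(R.T@(onz(c,225+u/5,130+v/5,z)[:2]-o)).round(1)) for z in(85,110,130)])
```

```text
(420, 215) [(85, array([-36.7, -38.5])), (110, array([-33.4, -36.2])), (130, array([-30.8, -34.2]))]
(445, 180) [(85, array([-48.5, -58.6])), (110, array([-45. , -55.7])), (130, array([-42.1, -53.4]))]
(485, 178) [(85, array([-69.9, -61.6])), (110, array([-65.8, -58.6])), (130, array([-62.5, -56.2]))]
(445, 245) [(85, array([-51.4, -23.6])), (110, array([-47.8, -21.6])), (130, array([-44.9, -20. ]))]
(362, 143) [(85, array([ -2.3, -74.5])), (110, array([  0.1, -71.2])), (130, array([  2. , -68.6]))]
```

The finger's farthest outline is at y≈-58, against the post face at y≈-62.5. I'll add 1.5 mm towards +y and start the slow push along the lane: 30 mm at 24 mm/s.

Request:
carry_out(increments="0 0 0 -2 -2.3 0 85.4; 0 0 0 -4.1 -4.6 0 85.4; 0 0 0 -5.5 -7.2 0 85.4; 0 0 0 -6.9 -9.9 0 85.4; 0 0 0 -8.3 -12.5 0 85.4; 0 0 0 -9.7 -15.2 0 85.4; 0 0 0 -11.1 -17.8 0 85.4; 0 0 0 -12.6 -20.5 0 85.4; 0 0 0 -14 -23.1 0 85.4; 0 0 0 -15.4 -25.8 0 85.4")

```text
t: 5.3
position: [547.7, -149.0, 68.3]
tcp_rot: [-0.0, 0.96, -0.279, -0.0]
contact_force: [-0.8, -1.0, 0.3]
width: 1.002
```

```bash
python3 look.py c side top
```

```text
t 5.3 z 68.3 F [-0.8 -1.   0.3] C [-65.8  -9.3] phi 27.9 pushcorner [-98.2  20.3] flapcorner+n [-10.3 -26.3] -n [-20.6 -45.7]
```

View pics/c_side.png

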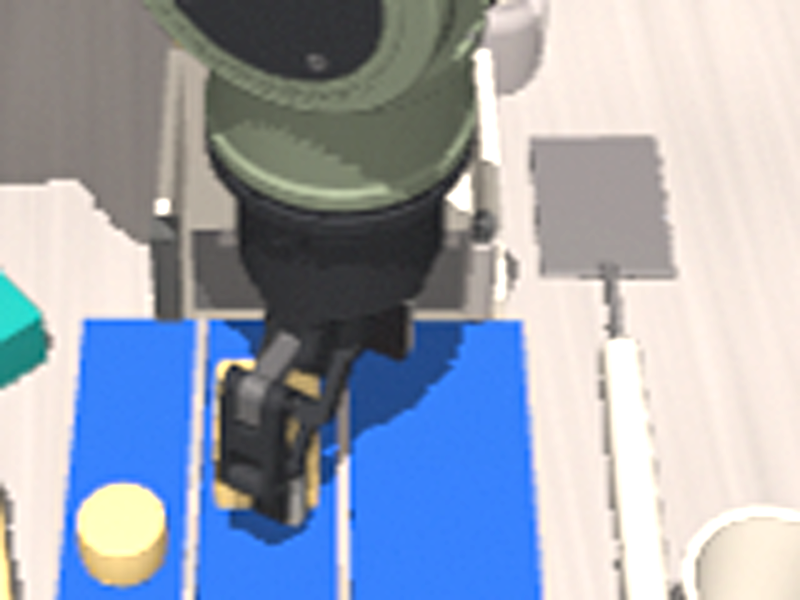

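View pics/c_top.png

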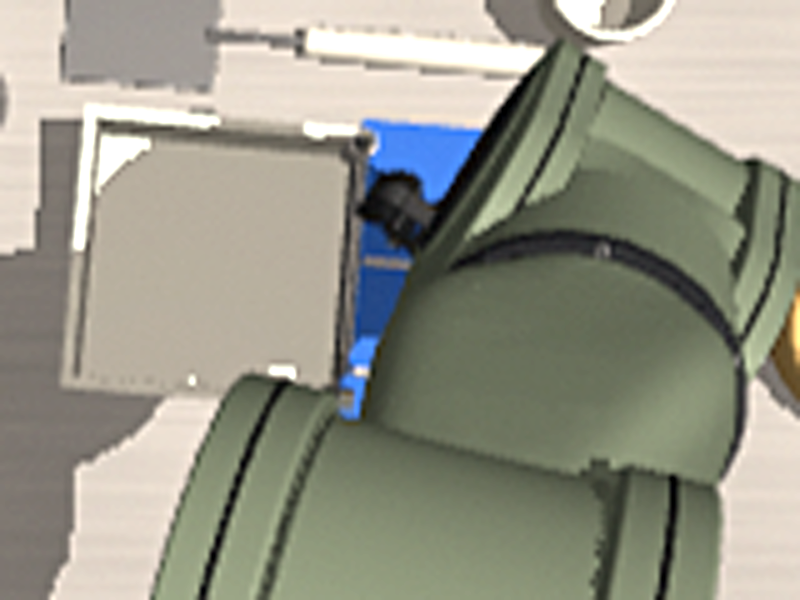

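The block has moved straight with its front at x≈-48, seen in the side crop at (268,430). The flap finger is about to touch the flap at top crop (360,210). I'll continue 30 mm.

Request:
carry_out(increments="0 0 0 -1.4 -2.6 0 85.4; 0 0 0 -2.8 -5.3 0 85.4; 0 0 0 -4.2 -7.9 0 85.4; 0 0 0 -5.6 -10.6 0 85.4; 0 0 0 -7 -13.2 0 85.4; 0 0 0 -8.4 -15.9 0 85.4; 0 0 0 -9.8 -18.5 0 85.4; 0 0 0 -11.3 -21.2 0 85.4; 0 0 0 -12.7 -23.8 0 85.4; 0 0 0 -14.1 -26.5 0 85.4")

```text
t: 6.65
position: [550.3, -119.4, 68.5]
tcp_rot: [0.0, 0.96, -0.279, 0.0]
contact_force: [2.2, -4.9, 6.2]
width: 0.996
```

```bash
python3 look.py d side top
```

```text
t 6.65 z 68.5 F [ 2.2 -4.9  6.2] C [-36.   -9.6] phi 28.0 pushcorner [-68.4  20.1] flapcorner+n [ 19.5 -26.6] -n [  9.2 -46. ]
```

View pics/d_side.png

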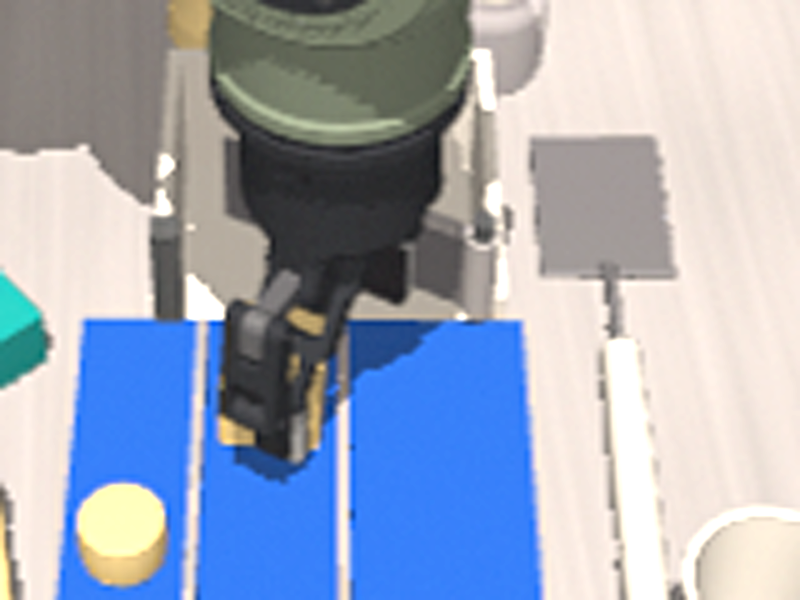

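View pics/d_top.png

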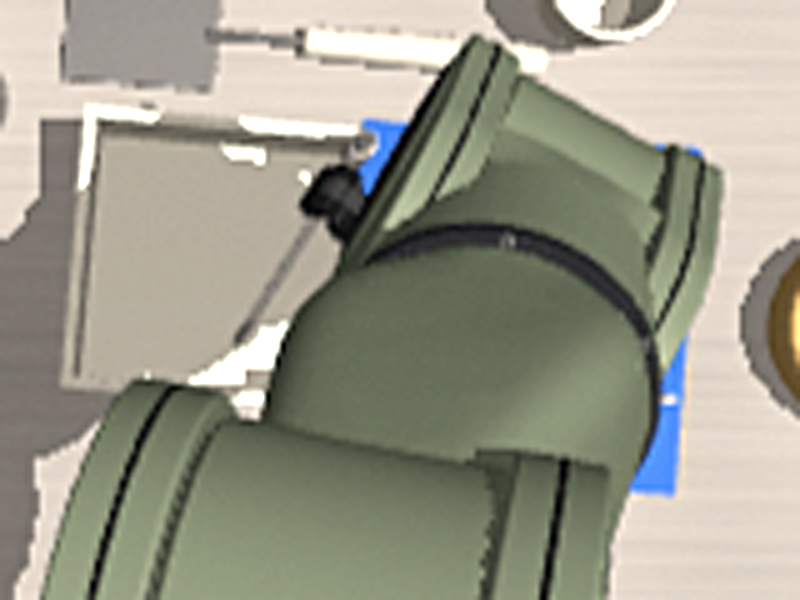

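The flap is open to about 0.6 rad, with its tip at top crop (240,340). The block's front is at x≈-18 and still behind the edge. The resisting force is about 5 N. I'll continue.

Request:
carry_out(increments="0 0 0 -1.2 -2.2 0 85.4; 0 0 0 -2.3 -4.4 0 85.4; 0 0 0 -3.5 -6.6 0 85.4; 0 0 0 -4.7 -8.8 0 85.4; 0 0 0 -5.9 -11 0 85.4; 0 0 0 -7 -13.2 0 85.4; 0 0 0 -8.2 -15.5 0 85.4; 0 0 0 -9.4 -17.7 0 85.4; 0 0 0 -10.6 -19.9 0 85.4; 0 0 0 -11.7 -22.1 0 85.4")

```text
t: 8.0
position: [552.0, -94.8, 68.6]
tcp_rot: [0.0, 0.96, -0.279, 0.0]
contact_force: [-0.1, -6.8, 6.4]
width: 1.003
```

```bash
python3 look.py e side top
```

```text
t 8.0 z 68.6 F [-0.1 -6.8  6.4] C [-11.4  -9.4] phi 28.0 pushcorner [-43.7  20.3] flapcorner+n [ 44.1 -26.4] -n [ 33.8 -45.8]
```

View pics/e_side.png

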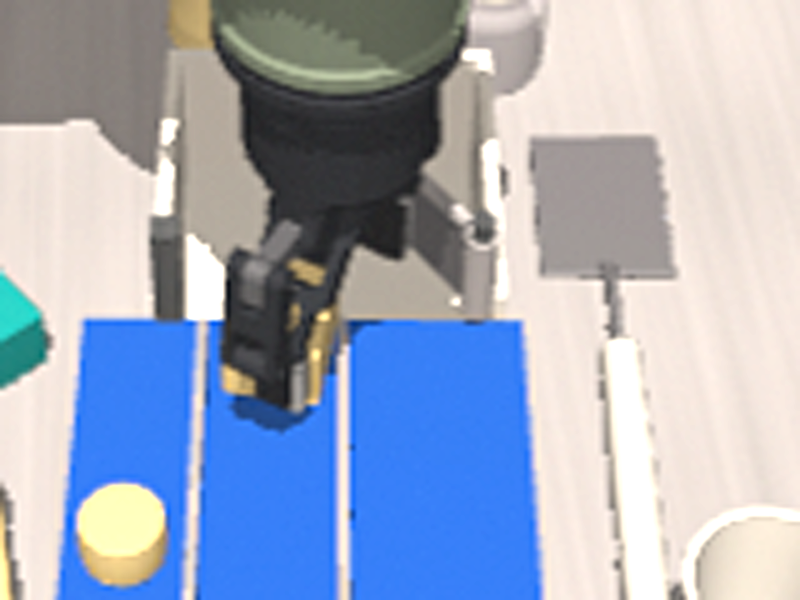

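View pics/e_top.png

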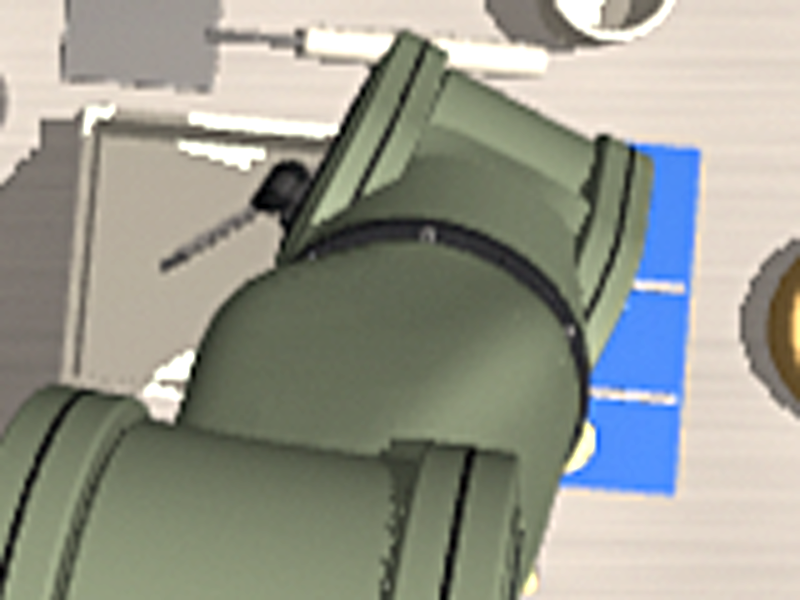

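The flap is at about 1.05 rad, its tip at top crop (165,268). The block's front is just over the edge, at x≈+6, well clear of the plate. I'll push slower, 20 mm more, to the tipping point.

Request:
carry_out(increments="0 0 0 -0.9 -1.8 0 85.4; 0 0 0 -1.9 -3.5 0 85.4; 0 0 0 -2.8 -5.3 0 85.4; 0 0 0 -3.8 -7.1 0 85.4; 0 0 0 -4.7 -8.8 0 85.4; 0 0 0 -5.6 -10.6 0 85.4; 0 0 0 -6.6 -12.4 0 85.4; 0 0 0 -7.5 -14.1 0 85.4; 0 0 0 -8.4 -15.9 0 85.4; 0 0 0 -9.4 -17.7 0 85.4")

```text
t: 9.35
position: [553.2, -74.5, 68.3]
tcp_rot: [0.0, 0.96, -0.279, -0.0]
contact_force: [-1.6, -5.2, 5.2]
width: 0.995
```

```bash
python3 look.py f side top
```

```text
t 9.35 z 68.3 F [-1.6 -5.2  5.2] C [ 9. -9.] phi 27.9 pushcorner [-23.4  20.7] flapcorner+n [ 64.5 -25.9] -n [ 54.2 -45.4]
```

View pics/f_side.png

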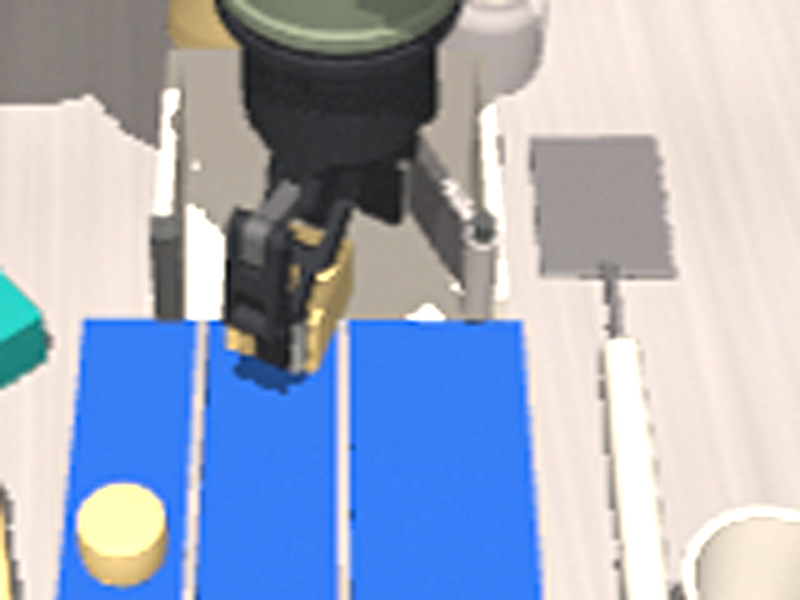

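View pics/f_top.png

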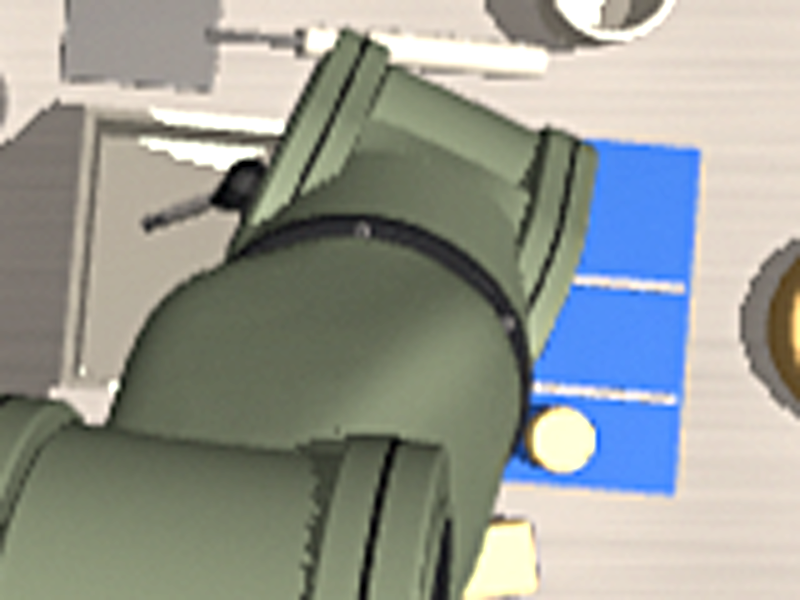

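The flap is at about 1.2 rad, its tip at top crop (150,225). The block overhangs by about 27 mm, slightly yawed, and is about to tip. I'll push 14 mm more, slowly.

Request:
carry_out(increments="0 0 0 -0.7 -1.2 0 85.4; 0 0 0 -1.3 -2.5 0 85.4; 0 0 0 -2 -3.7 0 85.4; 0 0 0 -2.6 -4.9 0 85.4; 0 0 0 -3.3 -6.2 0 85.4; 0 0 0 -3.9 -7.4 0 85.4; 0 0 0 -4.6 -8.7 0 85.4; 0 0 0 -5.3 -9.9 0 85.4; 0 0 0 -5.9 -11.1 0 85.4; 0 0 0 -6.6 -12.4 0 85.4")

```text
t: 10.7
position: [554.5, -60.3, 68.3]
tcp_rot: [-0.0, 0.96, -0.279, -0.0]
contact_force: [-2.1, -3.6, 3.1]
width: 1.0
```

```bash
python3 look.py g side top
```

```text
t 10.7 z 68.3 F [-2.1 -3.6  3.1] C [23.2 -9.2] phi 27.9 pushcorner [-9.2 20.4] flapcorner+n [ 78.7 -26.2] -n [ 68.4 -45.6]
```

View pics/g_side.png

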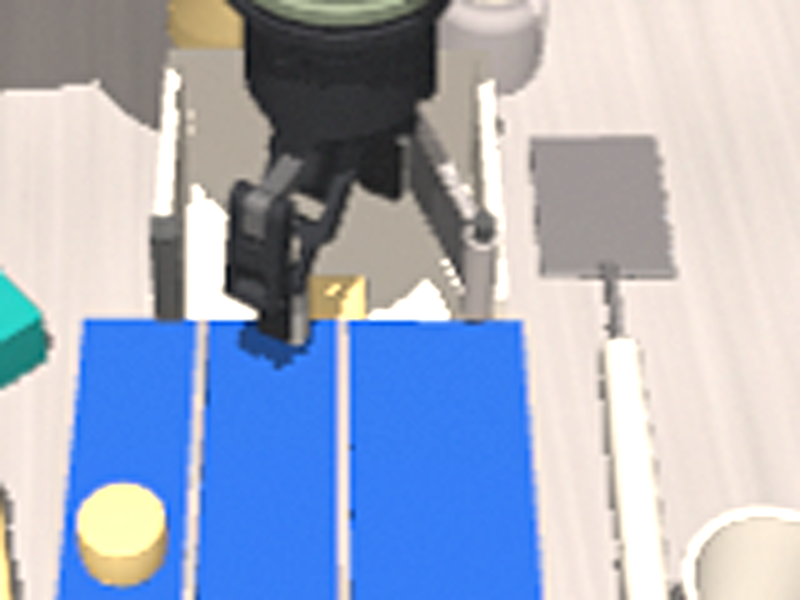

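View pics/g_top.png

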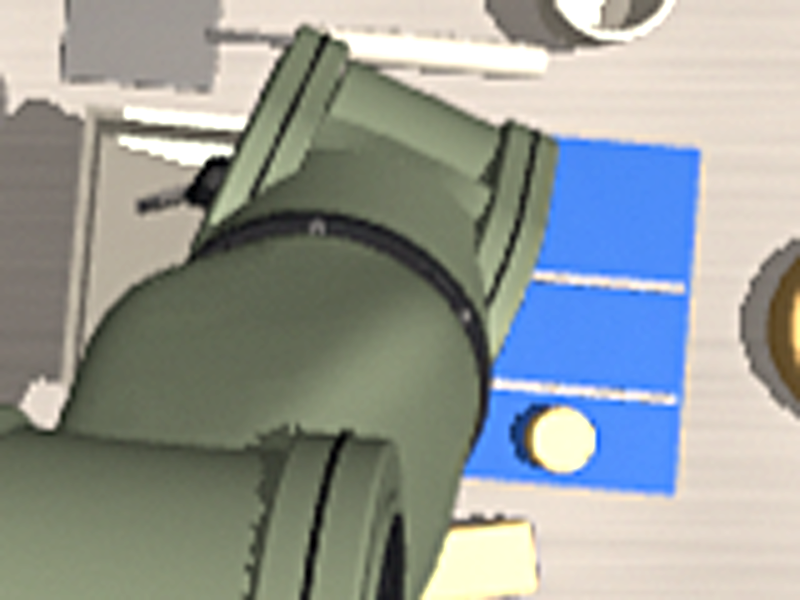

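The block has dropped behind the deck edge into the tray: side crop (338,295), lower than the deck. Now I'll back off along the same line with the flap following the finger.

Request:
carry_out(increments="0 0 0 1.9 3.5 0 85.4; 0 0 0 4.7 8.8 0 85.4; 0 0 0 8.4 15.9 0 85.4; 0 0 0 12.7 23.8 0 85.4; 0 0 0 16.9 31.8 0 85.4; 0 0 0 21.1 39.7 0 85.4; 0 0 0 25.3 47.7 0 85.4; 0 0 0 29.5 55.6 0 85.4; 0 0 0 33.8 63.6 0 85.4; 0 0 0 38 71.5 0 85.4")

```text
t: 12.05
position: [548.5, -142.1, 68.3]
tcp_rot: [0.0, 0.96, -0.279, 0.0]
contact_force: [-0.0, -0.4, 0.3]
width: 1.0
```

Request:
carry_out(increments="0 0 0 2.8 5.3 0 85.4; 0 0 0 5.6 10.6 0 85.4; 0 0 0 8.4 15.9 0 85.4; 0 0 0 10.3 19.4 0 85.4; 0 0 0 11.7 22.1 0 85.4; 0 0 0 11.7 22.1 0 85.4; 0 0 0 11.7 22.1 -10 85.4; 0 0 0 11.7 22.1 -30 85.4; 0 0 0 11.7 22.1 -55 85.4; 0 0 0 11.7 22.1 -80 85.4")

```text
t: 13.3
position: [546.5, -165.9, 149.8]
tcp_rot: [-0.0, 0.96, -0.279, 0.0]
contact_force: [1.1, 0.5, 1.2]
width: 1.001
```

```bash
python3 look.py i side top
```

```text
t 13.3 z 149.8 F [1.1 0.5 1.2] C [-82.7  -9.3] phi 27.9 pushcorner [-115.1   20.3] flapcorner+n [-27.2 -26.3] -n [-37.5 -45.7]
```

View pics/i_side.png

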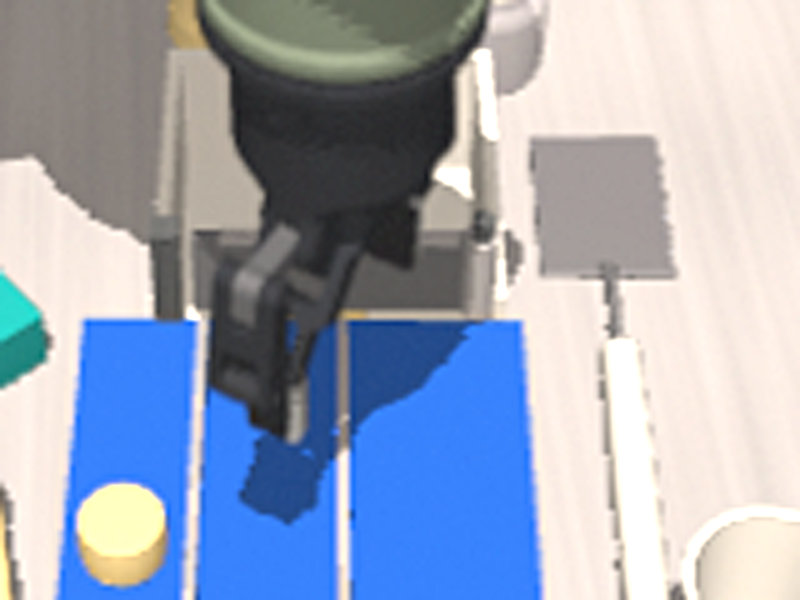

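View pics/i_top.png

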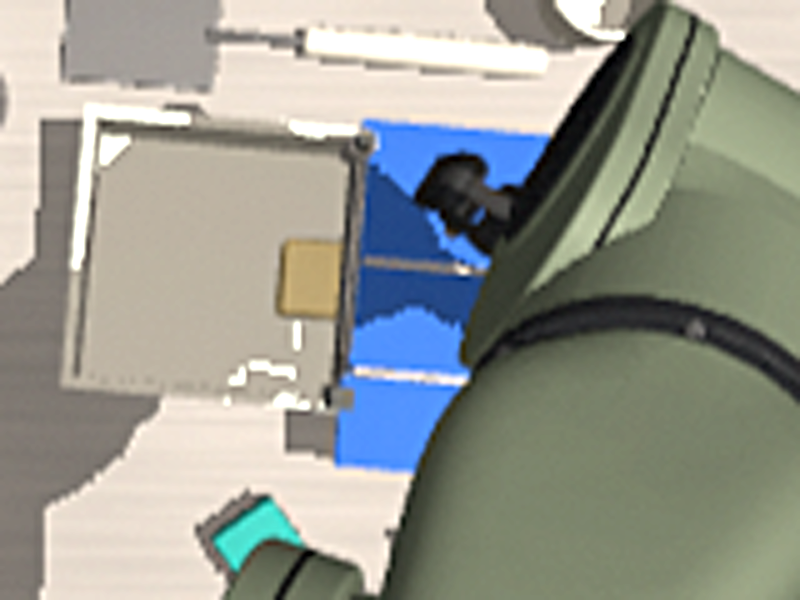

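The block is in the tray at top crop (310,278), and the flap plate lies along the shut line (355,150→345,395). I'll retreat clear of the view to verify.

Request:
carry_out(increments="0 0 0 0 0 -20 85.4; 0 0 0 0 0 -50 85.4; 0 0 0 0 0 -80 85.4; 0 0 0 5 25 -85 85.4; 0 0 0 10 65 -85 85.4; 0 0 0 20 110 -85 85.4; 0 0 0 30 155 -85 85.4; 0 0 0 35 195 -85 85.4; 0 0 0 40 215 -85 85.4; 0 0 0 40 220 -85 85.4")

```text
t: 14.65
position: [462.3, -373.6, 233.1]
tcp_rot: [-0.0, 0.96, -0.279, -0.0]
contact_force: [-0.9, -1.0, 0.6]
width: 0.999
```

```bash
python3 look.py j side top
python3 - <<'E'
from h import *
for n in("side","top"):
    c=pickle.load(open(f"j_{n}.pkl","rb"));cv2.imwrite(f"pics/jf_{n}.png",cv2.resize(c["image"][:,:,::-1],(800,600)))
E
```

```text
t 14.65 z 233.1 F [-0.9 -1.   0.6] C [-296.3   58.5] phi 28.0 pushcorner [-328.7   88.1] flapcorner+n [-240.8   41.5] -n [-251.1   22. ]
```

View pics/jf_side.png

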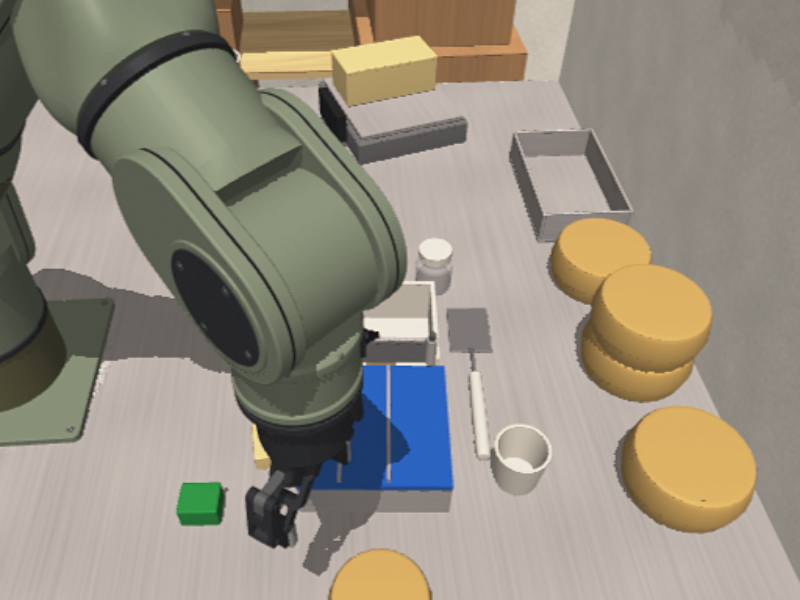

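View pics/jf_top.png

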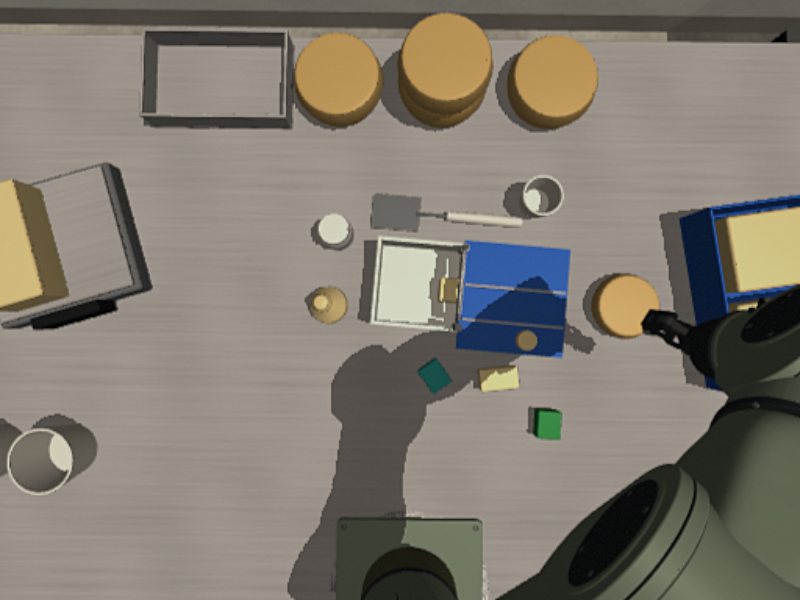

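View pics/j_top.png

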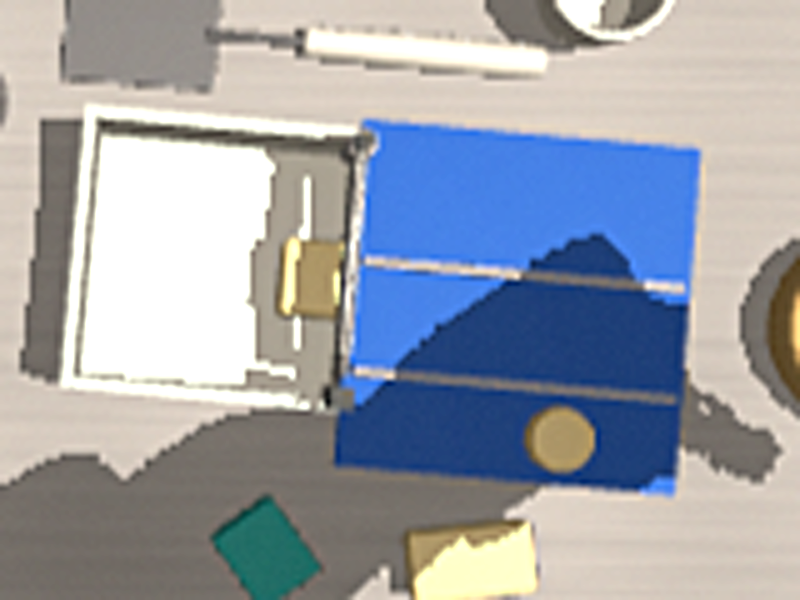

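The block is in the tray and the flap is on its shut line. In the full top view the pear cheese's knob sits at about (320,302), where the first picture had (326,305), so I'll compare before and after.

Run:
```python
from rig import capture
from h import *
a=pickle.load(open("top.pkl","rb"));b=capture("top")
rows=[]
for c in [a]+[pickle.load(open(f"{k}_top.pkl","rb")) for k in "bcdegij"]+[b]:
    h=cv2.cvtColor(c["image"],cv2.COLOR_RGB2HSV)[170:220,190:235]
    m=cv2.inRange(h,(15,60,90),(32,255,255))
    M=cv2.moments(m,True);print(M["m00"],round(M["m10"]/max(1,M["m00"])+190,1),round(M["m01"]/max(1,M["m00"])+170,1))
    rows.append(cv2.resize(c["image"][170:220,190:240,::-1],(200,200),interpolation=cv2.INTER_NEAREST))
rows=rows[:4]+rows[4:8]
cv2.imwrite("pics/pear.png",np.vstack([np.hstack(rows[:4]),np.hstack(rows[4:8])]))
s0=pickle.load(open("side.pkl","rb"))
rs=[cv2.resize(c["image"][145:195,205:255,::-1],(260,260),interpolation=cv2.INTER_NEAREST) for c in(s0,pickle.load(open("a_side.pkl","rb")),pickle.load(open("j_side.pkl","rb")))]
cv2.imwrite("pics/pear_s.png",np.hstack(rs))
```

```text
421.0 211.5 195.2
426.0 209.8 194.7
424.0 209.7 194.7
414.0 209.8 194.7
421.0 209.7 194.8
418.0 209.6 194.8
429.0 209.8 194.7
432.0 210.5 194.8
431.0 210.4 194.9
```

View pics/pear.png

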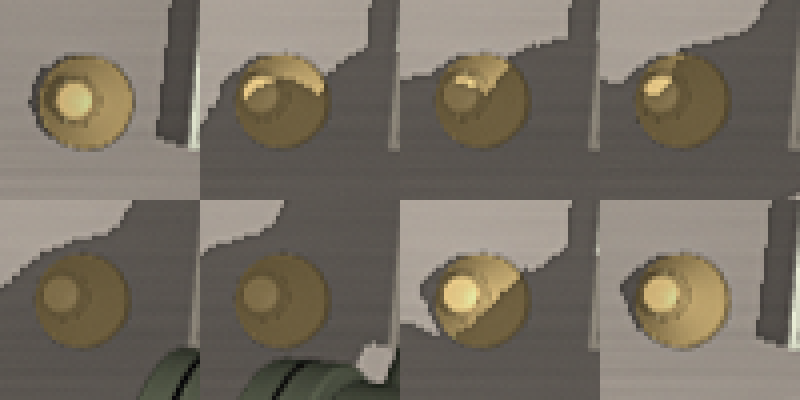

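View pics/pear_s.png

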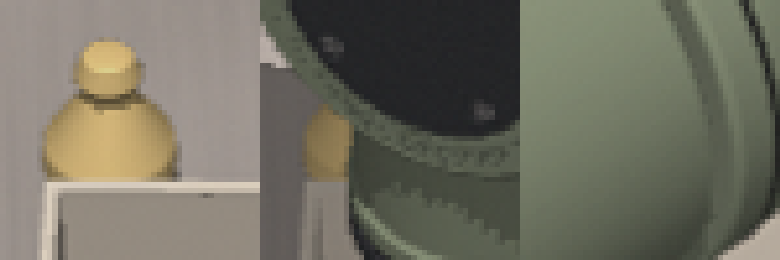

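Run:
```python
from h import *
for k in("","a_","j_"):
    c=pickle.load(open(f"{k}top.pkl","rb"));g=c["image"]
    h=cv2.cvtColor(g,cv2.COLOR_RGB2HSV)
    def cen(lo,hi,x0,y0,x1,y1):
        m=cv2.inRange(h[y0:y1,x0:x1],lo,hi);M=cv2.moments(m,True);return m.sum()//255,round(M["m10"]/max(1,M["m00"])+x0,1),round(M["m01"]/max(1,M["m00"])+y0,1)
    print(k,"pear",cen((15,60,80),(32,255,255),190,170,235,220),"turq",cen((75,100,40),(100,255,255),255,215,300,260),"green",cen((50,100,40),(70,255,255),330,250,370,290),"offcut",cen((15,60,80),(32,255,255),300,230,340,255),"round",cen((15,60,80),(32,255,255),325,208,350,230),"wheel",cen((8,100,80),(20,255,255),370,170,430,220),"blk",cen((15,60,80),(32,255,255),275,170,300,200))
```

```text
pear (np.uint64(444), 211.0, 195.1) turq (np.uint64(264), 277.5, 240.1) green (np.uint64(268), 350.8, 271.2) offcut (np.uint64(377), 319.0, 242.0) round (np.uint64(126), 336.7, 217.5) wheel (np.uint64(1231), 401.9, 195.4) blk (np.uint64(0), 275.0, 170.0)
a_ pear (np.uint64(447), 210.1, 194.9) turq (np.uint64(89), 273.0, 236.2) green (np.uint64(0), 330.0, 250.0) offcut (np.uint64(0), 300.0, 230.0) round (np.uint64(0), 325.0, 208.0) wheel (np.uint64(244), 414.1, 201.8) blk (np.uint64(0), 275.0, 170.0)
j_ pear (np.uint64(445), 210.2, 194.7) turq (np.uint64(263), 277.6, 240.1) green (np.uint64(272), 350.7, 271.1) offcut (np.uint64(368), 319.0, 242.2) round (np.uint64(131), 336.6, 217.5) wheel (np.uint64(1142), 400.7, 194.7) blk (np.uint64(192), 286.5, 185.1)
```

Nothing else has moved. The pear had already made its ~1 px lean by t=2.6 s, while the arm was still about 300 mm away, so it settled by itself and has stayed put since. Handing in.

```bash
python3 -c "
from rig import hand_in,sense
s=sense();print(s['t'],s['contact_force'].round(1));print(hand_in())"
```

```text
14.8 [ 1.1 -0.  -0.5]
the job is handed in; nothing more can be done
None
```

The cheese block is in the white tray and the flap is shut. I handed the job in at 14.8 s with the arm clear of everything.

**What I did:** With the gripper fully open and set at 28° to the lane, I made one slow straight push. The leading finger swung the flap open to about 1.2 rad or more. The trailing finger pushed the block along the lane and over the edge, without pinching or lifting it. Contact force in the readings after each move stayed under about 10 N. I then backed out along the same line, so the flap swung shut by itself.

**Last checks:**
- **Block:** The top view shows it in the tray, at (310,278) in the crop.
- **Flap:** The plate lies on its original shut line.
- **Clearance:** In the pictures taken between pushes the plate stayed clear of the block. The arm hid part of the view, so I did not see every moment.
- **Other things:** The mini round, offcut, turquoise and green blocks kept their positions to within 0.2 px. The wheel's reading shifted about 1 px because the gripper covers part of it. The cup, jar and spatula I only compared by eye, and they look unmoved.

**One disagreement:** The pear cheese reads about 1 px (roughly 3 mm) off the first picture, with a slight lean. That was already so at 2.6 s, while the arm was still about 300 mm away, and has not changed since. I take it to have settled by itself. At the end the arm hid the pear and the near part of the deck in the side view, so the final check rests on the top view.

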